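# Feel along a ground flat bar for burrs

## Robot

A 6-joint arm with a two-finger parallel gripper is mounted at the origin on the work surface. World frame = base frame: x ahead of the robot, y to its left, z up, the work surface at z = 0. Lengths are in m, angles in rad, forces in N, time in s.
With the tool pointing down it reaches from about 0.35 to 0.975 m from the base axis. Payload 4.9 kg.
Tool frame: the origin (TCP) lies at the very end of the fingers, on their centre line; the grasp point (between the pads) lies ctrl.grip_point_offset behind it (ctrl.grip_point_offset is the distance from the TCP to the grasp point, in m); z points along the fingers, y is the direction in which the jaws open and shut (so a half turn about z gives the same grasp; the last joint's range is limited). The gripper opens to 85 mm and grips with 20 to 120 N. Pads are 22 mm wide; open, the fingers measure 114 mm over their backs; the gripper's body (76 mm by 85 mm) begins 54 mm behind the grasp point. The pads swing forward as they close: fully open they stand 13 mm farther back than shut.
Start: joints at [-1.22, 0.053, 1.613, -0, 1.476, -0.119], TCP at [0.283, -0.557, 0.231] pointing down, gripper open.
Joint ranges: [-3.01, 3.01], [-1.01, 2.22], [0.06, 2.58], [-1.02, 4.17], [0.09, 2.62], [-3.14, 3.14]. Speed limits (rad/s): [2.57, 2.57, 3.14, 3.14, 3.14, 3.14].

## Interface

Orientations are given as a rotation vector (axis times angle).
In Python, from station import ctrl gives the robot as it stands. The module is installed in compiled form; this text tells all that it offers.
- The arm moves only by the shell command python3 -m creep 'ROWS' [FORCE]. ROWS is JSON, a list of rows, each a list of 5 numbers: the closure in counts, from 0 (fully open) to 255 (shut), then the shift along the tool's x, y, z in mm, then the turn about the tool's z in rad. A call has 1 to 12 rows; each row is the pose to reach, as a shift and turn from the pose commanded when the call began, along the tool's axes at that moment; what a row does not reach only later rows make up. A row lasts 1/12 s, in which the tool goes at most 41.7 mm and 7.16 degrees, less where a joint would pass 70% of its speed; a pose out of reach is approached as far as the arm can. A call with a gripper value outside its range is refused whole. The fingers move at their own pace and stop on an object; FORCE is the grip in N (left out, the last holds). Time passes only in rows, so rows that repeat a pose let the fingers close. It gives the time, the measured TCP pose, the force and the opening at its end, in the units of the state.
- ctrl.get_obs(): the state, without advancing time (a new reading comes with each control period).
- ctrl.get_image(name): name is "scene" or "top" or "wrist"; returns the picture (480x640x3 uint8, red, green, blue); there is no depth.
- ctrl.calibration(name): a dict with "fx", "fy", "cx", "cy" (pixels), "R" (3x3) and "t" (3): a world point X has camera coordinates R X + t. Camera axes: x right, y down, z forward; pixel columns grow to the right and rows downward; lengths in m; the calibration is good to about 2 mm. A picture is of the moment at which its call begins: read the wrist's pose just before it. calibration takes no time and is no camera call; for the wrist camera it gives the pose at the moment of the call.
- ctrl.finish_job(): hands the job in, once; it reports no verdict.
Trained networks look in the newest picture that a camera, given by its name, has taken for a name from the list of things; names that differ only in an ending like _2 or _b are one class to them, and where a whole thing is asked for, a point or a joint stands for the part that bears it (a point fixed in the world has none). Each returns a list of dicts, best first, with "conf" (0 to 1); they miss things now and then, are a little off and sometimes report something else, mostly with a low value. They report only what shows in the picture. A call takes as long as a camera call. They do not tell look-alikes from the thing itself.
- ctrl.boxes_of(camera, label): "rect" ([left, top, width, height] in pixels, round what is visible of it).
- ctrl.outline_of(camera, label): "mask" (480x640 bool, what is visible of it) and "rect" ([left, top, width, height] in pixels, round what is visible of it).
The state is a dict: "t": time; "q": joint angles; "dq": joint speeds; "effort": joint torques, N m; "tool_pos": TCP position; "tool_rot": TCP orientation; "contact_force": force on the tool from outside, world axes, zero at the start; "wrist_torque": the same for the moment, N m; "opening": finger opening in m.
Only numpy, scipy, OpenCV 4.12 (cv2) and the standard library are available. Lean on these libraries where they do the work, as an engineer would, in place of code of your own. Each camera call takes 0.05 s, during which the arm holds its last target. There are 200 camera calls.

## Task

Check the freshly ground flat bar for burrs: put your fingertips lightly on its top face at the square end, run them along the bar to the rounded end without losing touch on the way, and finish there, fingertips still resting on the rounded end and holding still. Press so lightly that the sprung tray under the bar gives a little but never goes down to its stops. Leave the bar lying in its tray and do not disturb the tools around it.

Things in the scene. Friction and masses are not known exactly. Their poses are not given: they have to be found in the camera images.
- bar: bright flat steel bar to be felt, 240 x 40 x 8 mm, 0.58 kg, loose in the sprung tray with 1.5 mm play, at any yaw. Origin: centre of its underside, 46 mm above the bench untouched (level top face: 54 mm). x runs from the square end (-120 mm) to the rounded end (+120 mm, half circle of 20 mm radius), y across, z up. Each end means its last 40 mm; touch about 20 mm in
- bar_square_end (a point): middle of the bar's top edge at its square end, 120 mm from the middle of the bar
- bar_round_end (a point): tip of the rounded end, on the bar's top face, 120 mm from the middle of the bar
- tray (a joint): how far the sprung black tray (256 x 56 mm) has sunk, m: 0 = up, 0.014 = on its stops. It goes straight down with the bar, always level. Pressing on the bar with about 0.9 N starts it; each further mm takes 0.4 N more (3 N at 5 mm, 6.5 N on the stops). Its low tabs around the bar are 4 mm lower than the bar's top face
- rest: the fixed grey base plate of the sprung rest under the tray, 270 x 80 x 10 mm; origin: centre of its underside, on the bench; its x axis runs along the bar, towards the rounded end
- grinder: bystander: green angle grinder lying on its back with its disc (115 across, 72 mm high) uppermost, 280 mm long; about 190 mm to the +y side of the bar. Origin on the bench, about 65 mm from the disc's axis
- clamp: bystander: steel F-shaped bar clamp lying flat, 310 x 120 x 33 mm, about 145 mm to the -y side of the bar. Origin: under the middle of its rail
- pack: bystander: pack of six short steel plates standing on edge side by side, 52 x 46 x 42 mm, 115 mm to the +y side of the bar near its rounded end. Origin: centre of its underside
- brush: bystander: wooden wire brush, 210 x 26 x 28 mm, lying bristles down about 85 mm to the -y side of the bar, along it. Origin: on the bench, near the middle of its length
There are look-alikes about, which are no part of the job. What is meant by the bar is not blue, and is the smaller of those in its own colour.

How it is judged:
By the outcome, as a careful person would: the job done as asked, in the order asked, and still so for the second after the job is handed in, while the arm keeps its last pose, push and grip.
It also fails if it takes over 38 s, if anything falls off the work surface, if the arm or the gripper's body presses on something with over 40 N, if the wrist force passes 120 N, or if a joint passes its speed limit or range.

## Working session

There is one attempt and no reset: what is moved stays moved. The work goes in short steps, Python scripts to look and compute and a shell command to move; the robot and the scene stay as the last step left them, time stands still between calls to the robot, and variables do not carry over. Pictures are saved under pics/ and viewed, about 8 in all and at most 12, crops included, and the job is handed in when it is done.

```bash
mkdir -p pics
python3 - <<'E'
from station import ctrl
import cv2,numpy as np
o=ctrl.get_obs(); print({k:np.round(v,3).tolist() for k,v in o.items()})
print(ctrl.grip_point_offset)
for n in("top","scene"):
    im=ctrl.get_image(n); cv2.imwrite(f"pics/{n}1.png",im[:,:,::-1])
    print(n,{k:np.round(v,3).tolist() for k,v in ctrl.calibration(n).items()})
    for l in("bar","tray","bar_round_end"):
        print(l,[(b["rect"],round(b["conf"],2)) for b in ctrl.boxes_of(n,l)])
E
```

```text
{'t': 0.0, 'q': [-1.22, 0.053, 1.614, -0.0, 1.476, -0.119], 'dq': [-0.001, 0.001, -0.001, -0.0, 0.002, 0.0], 'effort': [0.002, -39.368, -37.018, 0.0, 0.007, -0.0], 'tool_pos': [0.283, -0.557, 0.23], 'tool_rot': [-3.053, -0.731, 0.0], 'contact_force': [-0.434, 0.322, -1.14], 'wrist_torque': [0.001, 0.003, -0.024], 'opening': 0.086}
0.0187
top {'fx': 493.023, 'fy': 493.023, 'cx': 320.34, 'cy': 244.228, 'R': [[0.016, -1.0, -0.009], [-0.992, -0.015, -0.124], [0.124, 0.011, -0.992]], 't': [-0.018, 0.532, 0.987]}
bar [([110.1, 220.4, 103.3, 126.9], 0.96), ([280.9, 209.4, 115.1, 37.3], 0.63), ([420.7, 147.3, 100.7, 59.5], 0.63), ([284.0, 285.0, 151.7, 67.6], 0.51)]
tray [([274.8, 206.9, 129.2, 42.3], 0.6)]
bar_round_end [([107.7, 220.8, 105.1, 124.4], 0.75), ([416.9, 142.9, 108.6, 63.0], 0.6)]
scene {'fx': 560.97, 'fy': 560.97, 'cx': 312.021, 'cy': 242.991, 'R': [[0.232, 0.973, 0.006], [0.558, -0.128, -0.82], [-0.797, 0.194, -0.572]], 't': [-0.132, -0.238, 1.732]}
bar [([241.8, 245.7, 101.2, 32.1], 0.98), ([402.8, 201.0, 45.2, 65.7], 0.92), ([104.5, 320.5, 122.9, 37.1], 0.9)]
tray [([237.4, 255.8, 113.1, 35.9], 0.98)]
bar_round_end [([237.6, 246.7, 105.7, 30.7], 0.93), ([110.1, 321.5, 114.6, 33.7], 0.65), ([402.4, 197.7, 47.4, 68.2], 0.61)]
```

View pics/top1.png

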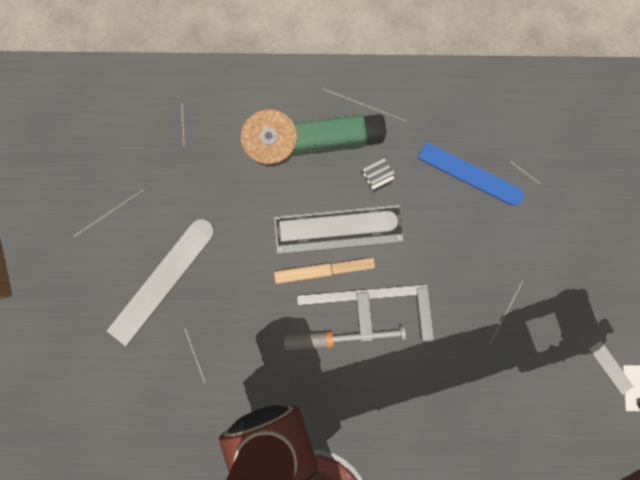

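View pics/scene1.png

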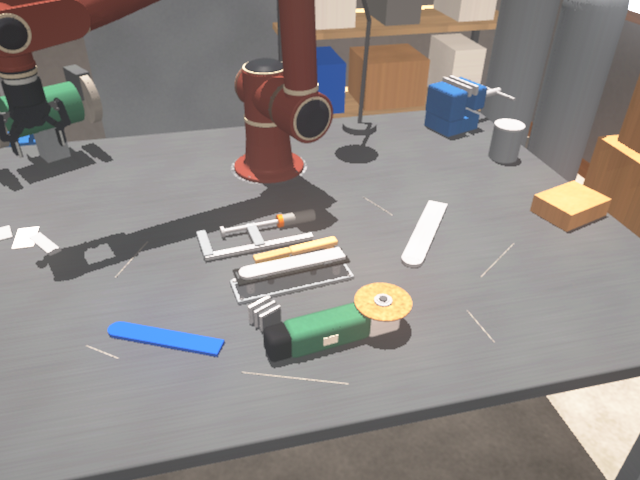

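The top view shows the bar in its tray in the middle, from about (280,231) at the square end to (398,221) at the rounded end. The bar on the left is bigger and the one on the right is blue. The scene view agrees. Next I measure the bar's pose.

```bash
cat > h.py <<'E'
from station import ctrl
import cv2,numpy as np
from scipy.spatial.transform import Rotation as Ro
def ray(n,u,v,z,c=None):
    c=c or ctrl.calibration(n); R=np.array(c["R"]);t=np.array(c["t"])
    d=R.T@np.array([(u-c["cx"])/c["fx"],(v-c["cy"])/c["fy"],1]); o=-R.T@t
    return (o+d*(z-o[2])/d[2])
def pose(n,im,box):
    x,y,w,h=[int(k) for k in box]
    m=np.zeros(im.shape[:2],np.uint8); s=im[y:y+h,x:x+w].astype(int)
    m[y:y+h,x:x+w]=(s.min(2)>150)
    return m
def tool(bar_mid,ux,rx=0):
    o=ctrl.get_obs(); R=Ro.from_rotvec(o["tool_rot"]).as_matrix()
    return o,R
E
python3 - <<'E'
from h import *
def fit(n,near):
    im=ctrl.get_image(n)
    for b in ctrl.outline_of(n,"bar"):
        x,y,w,h=b["rect"]
        if not(x<near[0]<x+w and y<near[1]<y+h): continue
        m=b["mask"]; ys,xs=np.nonzero(m)
        P=np.array([ray(n,u,v,.054)[:2] for u,v in zip(xs,ys)])
        (c,s,a)=cv2.minAreaRect((P*1000).astype(np.float32)); bp=cv2.boxPoints((c,s,a))
        print(n,round(b["conf"],2),np.round(c,1),np.round(s,1),round(a,1)); return
fit("top",(338,226)); fit("scene",(293,262))
for n,p in(("top",((280,231),(398,221))),("scene",((345,255),(241,272)))):
    print(n,[np.round(ray(n,*q,.054)[:2],3) for q in p])
o=ctrl.get_obs();R=Ro.from_rotvec(o["tool_rot"]).as_matrix();print(np.round(R,3))
E
```

```text
top 0.66 [568.4 -47. ] [ 41.6 239.1] 6.3
scene 0.89 [573.3 -45.6] [ 50.6 239.6] 6.2
top [array([0.556, 0.072]), array([ 0.58 , -0.168])]
scene [array([0.572, 0.075]), array([ 0.582, -0.161])]
[[ 0.892  0.453 -0.   ]
 [ 0.453 -0.892 -0.   ]
 [-0.     0.    -1.   ]]
```

```bash
python3 -m creep '[[255,10,-8,0,0.02],[255,30,-24,0,0.05],[255,58,-46,0,0.1],[255,88,-71,0,0.15],[255,118,-95,0,0.2],[255,148,-119,0,0.25],[255,178,-143,0,0.3],[255,208,-167,0,0.33],[255,236,-190,0,0.35],[255,254,-204,0,0.36],[255,261,-210,0,0.361],[255,261,-210,0,0.361]]' 20
python3 - <<'E'
from h import *
o=ctrl.get_obs();R=Ro.from_rotvec(o["tool_rot"]).as_matrix();print(np.round(R,3),o["tool_pos"],o["contact_force"],o["t"])
for z in (0.130,): print("to start",1000*R.T@(np.array([.558,.0524,z])-o["tool_pos"]))
E
```

```text
t: 1.6
tool_pos: [0.4212, -0.2504, 0.2315]
tool_rot: [3.136, 0.176, 0.001]
contact_force: [0.3, -0.9, -0.3]
opening: 0.0002
[[ 0.994  0.112  0.   ]
 [ 0.112 -0.994 -0.   ]
 [ 0.     0.    -1.   ]] [ 0.42120993 -0.25043276  0.2315162 ] [ 0.30128983 -0.86876248 -0.34416161] 1.6
to start [ 169.77095621 -285.65919591  101.4957707 ]
```

```bash
python3 -m creep '[[255,6,-10,0,0],[255,18,-30,0,0],[255,34,-58,5,0],[255,52,-88,15,0],[255,70,-118,27,0],[255,88,-148,40,0],[255,106,-178,55,0],[255,124,-208,70,0],[255,140,-236,84,0],[255,155,-262,95,0],[255,166,-280,101,0],[255,170,-286,101,0]]'
python3 - <<'E'
from h import *
o=ctrl.get_obs();print(o["tool_pos"],o["contact_force"])
im=ctrl.get_image("wrist");t=ctrl.get_image("top")
c=ctrl.calibration("wrist");R=np.array(c["R"]);tt=np.array(c["t"])
im=im.copy()
for p in([.5558,.0723,.054],[.558,.0524,.054],[.569,-.047,.054]):
    q=R@np.array(p)+tt; u=(int(c["fx"]*q[0]/q[2]+c["cx"]),int(c["fy"]*q[1]/q[2]+c["cy"])); print(u,q[2]); cv2.circle(im,u,4,(255,0,0),-1) if q[2]>0 else 0
cv2.imwrite("pics/w1.png",im[:,:,::-1])
E
```

```text
t: 2.6
tool_pos: [0.5583, 0.0525, 0.1281]
tool_rot: [-3.136, -0.173, 0.006]
contact_force: [-0.0, 0.2, -0.1]
opening: 0.0001
[0.55830577 0.05245198 0.12805711] [-0.04070006  0.19640244 -0.06471278]
(287, 251) 0.22962380928073675
(316, 251) 0.22961967420708349
(463, 251) 0.2295959815657448
```

View pics/w1.png

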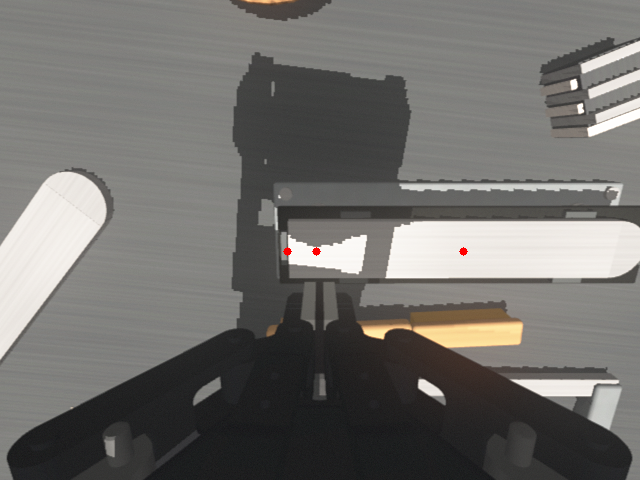

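The wrist view shows the bar level in the picture (rows 220–281). Its square edge is at u≈287, on my projected point, so the pose is confirmed. Next I descend.

```bash
python3 -m creep '[[255,0,0,8,0],[255,0,0,20,0],[255,0,0,32,0],[255,0,0,44,0],[255,0,0,54,0],[255,0,0,61,0],[255,0,0,65,0],[255,0,0,66,0],[255,0,0,66,0],[255,0,0,66,0]]'
```

```text
t: 3.53
tool_pos: [0.559, 0.0509, 0.0649]
tool_rot: [3.137, 0.171, 0.002]
contact_force: [-0.0, -0.2, 0.6]
opening: 0.0001
```

```bash
python3 -m creep '[[255,0,0,3,0],[255,0,0,6,0],[255,0,0,8,0],[255,0,0,10,0],[255,0,0,11,0],[255,0,0,12,0],[255,0,0,13,0],[255,0,0,14,0],[255,0,0,14,0],[255,0,0,14,0]]'; python3 -m creep '[[255,0,0,0.5,0],[255,0,0,1,0],[255,0,0,1,0],[255,0,0,1,0]]'
```

```text
t: 4.37
tool_pos: [0.5585, 0.0509, 0.0504]
tool_rot: [-3.137, -0.171, 0.0]
contact_force: [-1.0, 1.1, 2.5]
opening: 0.0004
t: 4.7
tool_pos: [0.5585, 0.0509, 0.0493]
tool_rot: [-3.137, -0.171, 0.0]
contact_force: [-3.0, 0.9, 3.4]
opening: 0.0002
```

```bash
python3 -m creep '[[255,0,2,0,0],[255,0,6,0,0],[255,0,11,0,0],[255,0,17,0,0],[255,0,23,0,0],[255,0,29,0,0],[255,0,35,0,0],[255,0,41,0,0],[255,0,47,0,0],[255,0,53,0,0],[255,0,58,0,0],[255,0,62,0,0]]'
```

```text
t: 5.7
tool_pos: [0.5653, -0.0114, 0.0493]
tool_rot: [-3.137, -0.17, 0.0]
contact_force: [-0.7, 3.2, 3.4]
opening: -0.0
```

```bash
python3 -m creep '[[255,0,4,0,0],[255,0,10,0,0],[255,0,16,0,0],[255,0,22,0,0],[255,0,28,0,0],[255,0,34,0,0],[255,0,40,0,0],[255,0,46,0,0],[255,0,52,0,0],[255,0,58,0,0],[255,0,64,0,0],[255,0,68,0,0]]'
```

```text
t: 6.7
tool_pos: [0.5727, -0.0791, 0.0493]
tool_rot: [3.137, 0.17, 0.0]
contact_force: [-0.1, 2.4, 3.6]
opening: -0.0002
```

```bash
python3 -m creep '[[255,0,4,0,0],[255,0,10,0,0],[255,0,16,0,0],[255,0,22,0,0],[255,0,28,0,0],[255,0,34,0,0],[255,0,40,0,0],[255,0,46,0,0],[255,0,52,0,0],[255,0,58,0,0],[255,0,64,0,0],[255,0,68,0,0]]'; python3 -m creep '[[255,0,0,0,0],[255,0,0,0,0],[255,0,0,0,0],[255,0,0,0,0],[255,0,0,0,0],[255,0,0,0,0]]'
python3 - <<'E'
from h import *
im=ctrl.get_image("wrist");s=ctrl.get_image("scene")
cv2.imwrite("pics/w2.png",im[:,:,::-1]);cv2.imwrite("pics/s2.png",cv2.resize(s[180:380,150:430],None,fx=2.8,fy=2.8)[:,:,::-1])
o=ctrl.get_obs();print(o["tool_pos"],o["contact_force"],o["dq"])
E
```

```text
t: 7.7
tool_pos: [0.5801, -0.1467, 0.0493]
tool_rot: [3.137, 0.17, -0.0]
contact_force: [-0.6, 2.1, 3.2]
opening: 0.0002
t: 8.2
tool_pos: [0.5802, -0.1461, 0.0495]
tool_rot: [3.136, 0.171, 0.001]
contact_force: [0.1, -1.9, 2.8]
opening: 0.0002
[ 0.58017951 -0.14595487  0.04943474] [-0.0864238  -2.18617846  2.02468894] [2.80774804e-03 6.42528658e-04 5.07901339e-05 1.00353873e-03
 1.12304116e-03 2.04806760e-03]
```

View pics/w2.png

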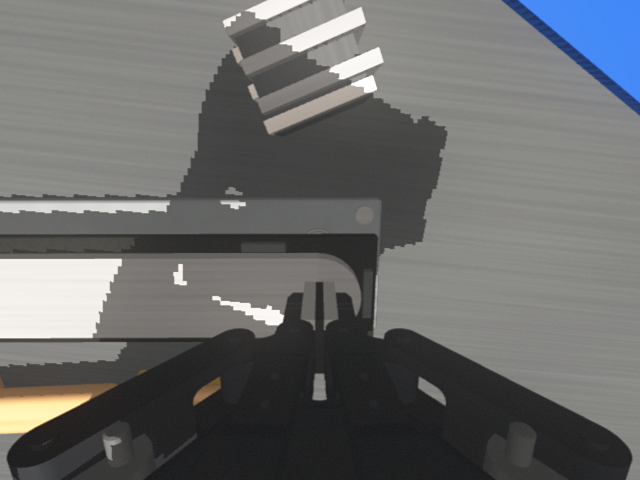

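View pics/s2.png

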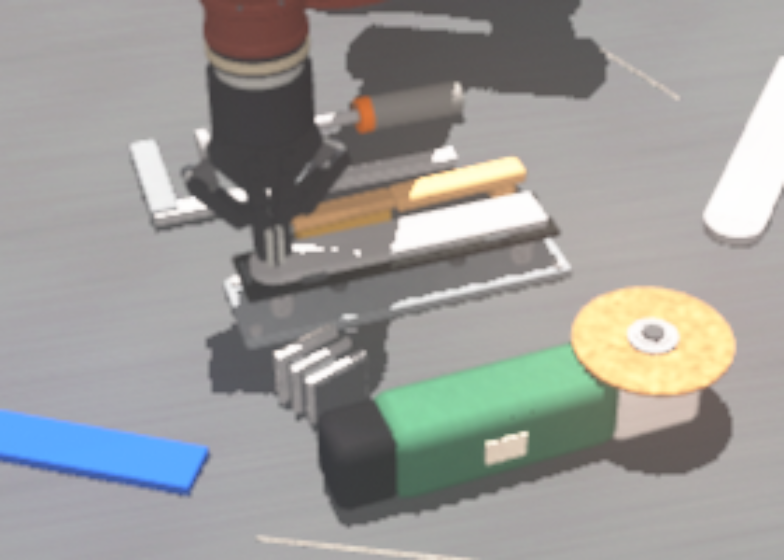

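Both views show the fingertips resting on the rounded end: fingers at u≈320 and tip at u≈362 in the wrist view, about 20 mm in. The bar is still in its tray and the tools are in place, so I hand in.

```bash
python3 -c "
from station import ctrl
print(ctrl.finish_job())"
```

```text
the job is handed in; nothing more can be done
None
```

I ran the shut fingertips along the bar's top face from the square end to the rounded end in one unbroken slide, and they were still resting on the rounded end when I handed in at about 8.3 s.

- **Touch:** I touched down about 20 mm in from the square end, slid about 198 mm, and stopped about 20 mm in from the rounded end.
- **Pressure:** the tip height stayed at about 49.3 mm, which means the tray had sunk about 5 mm of its 14 mm. The upward force read 3.2–3.6 N at the end of each slide move.
- **Last checks:** the pictures show the fingers on the rounded end, the bar in its tray, and the tools in the views where they were. The arm was still.
- **Disagreement:** while holding still at the end, the upward force read 2.8 N and then 2.0 N, a little under the roughly 3 N expected for that depth. The sideways force changed sign, to about -2 N. The readings vary by about 1 N, and the tip height still showed the tray pressed down about 4.5 mm, so I handed in.

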